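Refit the portion stop on the dough-cutting guide

ROBOT

A 6-joint arm with a two-finger parallel gripper is mounted at the origin on a cart in front of the work surface, level with it; the furniture and walls round the work are solid. World frame = base frame: x ahead of the robot, y to its left, z up, the work surface at z = 0. Lengths are in m, angles in rad, forces in N, time in s.
With the tool pointing down it reaches from about 0.225 to 0.875 m from the base axis. Payload 3.4 kg.
Tool frame: the origin (TCP) lies at the very end of the fingers, on their centre line; the grasp point (between the pads) lies behind it (manip.grasp_offset is the z of the grasp point in the tool frame, in m); z points along the fingers, y is the line along which they close (so a half turn about z gives the same grasp; the last joint's range is limited). The gripper opens to 85 mm and grips with 20 to 120 N. Pads are 22 mm wide; open, the fingers measure 114 mm over their backs; the gripper's body (76 mm by 85 mm) begins 54 mm behind the grasp point. The pads swing forward as they close: fully open they stand 13 mm farther back than shut.
Start: joints at [1.071, 0.276, 1.505, -0, 1.361, -0.121], TCP at [0.213, 0.534, 0.231] pointing down, gripper open.
Joint ranges: [-2.89, 2.89], [-0.75, 2.08], [0.22, 2.7], [-1.18, 4.32], [0.11, 2.71], [-2.7, 2.7]. Speed limits (rad/s): [2.57, 2.57, 3.14, 3.14, 3.14, 3.14].

INTERFACE

Orientations are given as a unit quaternion [w, x, y, z].
In Python, from rig import manip gives the robot as it stands.
- The arm moves only by the shell command python3 -m pendant 'ROWS' [FORCE]. ROWS is JSON, a list of rows, each an object of numbers: "dx", "dy", "dz": the shift along the tool's x, y, z in m; "rx", "ry", "rz": the turn, a rotation vector about the tool's x, y, z in degrees; "hand": the finger opening in m, from 0 to 0.0854. In form: [{"dx": .., "dy": .., "dz": .., "rx": .., "ry": .., "rz": .., "hand": ..}, ...]. A call has 1 to 12 rows; each row shifts and turns the commanded pose from where the row before left it, along the tool's axes as they then stand; what a row does not reach is not made up. A row lasts 1/12 s, in which the tool goes at most 41.7 mm and 7.16 degrees, less where a joint would pass 70% of its speed; a pose out of reach is approached as far as the arm can. A call is refused whole if a number of a shift passes 0.0417 or a number of a turn 7.16, either way. A call with a gripper value outside its range is refused whole. The fingers move at their own pace and stop on an object; FORCE is the grip in N (left out, the last holds). Time passes only in rows, so rows that do not move let the fingers close. It gives the time, the measured TCP pose, the force, the opening and the grip force at its end, in the units of the state.
- manip.get_state(): the state, without advancing time (a new reading comes with each control period).
- manip.get_image(name): name is "scene" or "top" or "wrist"; returns a dict with "frame" (480x640x3 uint8, red, green, blue), "fx", "fy", "cx", "cy" (pixels), "distortion" ([k1, k2, p1, p2, k3] as OpenCV has them; the pictures are not rectified), "position" and "attitude" of the camera in the world; the wrist camera has in their place "mount" (4x4, takes a point from camera to tool coordinates, whose origin is the TCP and whose axes are the flange's). Camera axes: x right, y up, looking along -z (the intrinsics and any distortion apply to the point x, -y, -z); pixel columns grow to the right and rows downward; lengths in m; the calibration is good to about 2 mm. A picture is of the moment at which its call begins: read the wrist's pose just before it. There is no depth.
- manip.sign_off(): hands the job in; it is judged then, once.
The state is a dict: "clock": time; "qpos": joint angles; "qd": joint speeds; "effort": joint torques, N m; "position": TCP position; "ee_rot": TCP orientation; "contact_force": force on the tool from outside, world axes, zero at the start; "moment": the same for the moment, N m; "width": finger opening in m; "gripper_force": force on a finger pad.
Only numpy, scipy, OpenCV 4.12 (cv2) and the standard library are available. Lean on these libraries where they do the work, as an engineer would, in place of code of your own. Each camera call takes 0.05 s, during which the arm holds its last target. There are 200 camera calls.

TASK

The portion stop is back from the wash and must go back on the dough-cutting guide. Drop its foot into the slot of the rail, to the left of the set dog and with the blade pointing left, to the guide's steel cutting edge, and slide it right until you feel it bear lightly on the end of the dog's adjusting screw. Keep it bearing there while you press it down against its spring and twist it a quarter turn clockwise (seen from above), so that it stays clamped at the screw with its blade square across the white board; use light hand force only, and leave the timer, ring cutter and nozzles where they are.

Things in the scene. Friction and masses are not known exactly. Their poses are not given: they have to be found in the camera images.
- portion_stop: Loose portion stop, about 0.23 kg, 68 mm high, standing upright on its T-foot on the bench. Origin: centre of the foot's underside, on the turning axis; z up, x along the blade. From below: foot z 0-7 mm, shoulder 16.5 mm dia., sprung steel collar 34 mm dia. and 8 mm thick (underside at z = 11 mm at rest), hub 30 mm dia. z 26-38 mm, black wing grip z 38-68 mm.
- foot_mid (a point): Centre of the stop's steel T-foot, 3.5 mm above its underside. The foot is a 7 mm thick rhombus, 29.4 mm along x by 16.5 mm along y; its lowest 2.5 mm taper in by 1.6 mm all round. One pair of diagonal corners is rounded, so under the rail's lips it turns clockwise (seen from above) only, and meets the channel walls after 90 to 100 degrees; the other way it jams at about 30.
- wing (a point): Where to grip the stop: on its axis, 60 mm above the foot's underside, in the black wing grip (36 mm along x, 20 mm thick along y, top at 68 mm; the hub's top is at 38 mm). Grip it across its 20 mm.
- blade_tip (a point): Outer end of the stop's blade, 76 mm from the turning axis along the stop's +x, 31.5 mm above the foot's underside. The blade is an upright steel plate, 4 mm thick, x 22 to 76 mm, z 17 to 46 mm.
- spring_collar (a joint): Compression of the stop's sprung collar, m: 0 at rest, 0.006 at most. It yields from 6 N and adds 1.5 N per mm. With the collar resting on the rail the foot is still between the lips and cannot turn; it clears them at 2 mm compression (press 3 to 4 mm, 11 to 12 N, and turn). Turned and let go, the foot comes up under the lips and about 2 mm (9 N) stay as the clamp.
- guide: Dough-cutting guide, fixed: aluminium T-slot rail, 46 mm wide, 250 mm long along y; on its +x side a white board (x 23 to 117 mm, top z = 26 mm) with an upright steel back fence 54 mm high; steel cutting edge at the board's +y end. Origin: on the rail's centre line, mid-length, at the underside; z up, y along the slot to the cutting edge. The stop must not be forced on it with over 40 N.
- slot_mid (a point): Mid-length of the slot at the rail's top, 28 mm above the guide's underside. Slot 18 mm wide, open upwards along the whole rail; lips 6 mm thick; channel under them 30 mm wide, its floor 22 mm below the rail's top.
- set_dog: Set dog: steel block clamped across the rail's top, 36 by 20 (along y) by 10 mm (13 at its screws). Origin: centre of its underside; axes as the guide's. An adjusting screw along y, 5 mm above the rail, stands 2 to 14 mm out of its +y face, set anew each batch, unmeasured: the stop's collar bears on it when the stop's axis is 29 to 41 mm from this origin. Bear on it with 3 to 10 N, never over 15.
- kitchen_timer: Bystander: round kitchen timer, 68 mm diameter, 54 mm high, origin under its centre. It and the stop may have swapped places.
- ring_cutter: Bystander: open ring cutter, 74 mm diameter, 30 mm high, behind the guide.
- nozzle_a: Bystander: piping nozzle, 45 mm high, behind the guide.
- nozzle_b: Bystander: piping nozzle, 50 mm high, behind the guide.
Not all that is in view belongs to the job. Leave any orange or yellow look-alike of the portion_stop alone.

How it is judged:
By the outcome, as a careful person would: the job done as asked, in the order asked, and still so for the second after the job is handed in, with the robot touching nothing.
It also fails if it takes over 72 s, if anything falls off the work surface, if the arm or the gripper's body presses on something with over 40 N, if the wrist force passes 120 N, or if a joint passes its speed limit or range.

## Working session

There is one attempt and no reset: what is moved stays moved. The work goes in short steps, Python scripts to look and compute and a shell command to move; the robot and the scene stay as the last step left them, time stands still between calls to the robot, and variables do not carry over. Pictures are saved under pics/ and viewed, at most 13 in all, crops included, and the job is handed in when it is done.

```bash
mkdir -p pics; ls; cat > h.py <<'E'
import numpy as np, cv2, pickle
from rig import manip
from scipy.spatial.transform import Rotation as R
def q2R(q): return R.from_quat([q[1],q[2],q[3],q[0]]).as_matrix()
def att(a):
    a=np.array(a,float)
    return a if a.shape==(3,3) else q2R(a)
def grab(name,fn):
    s=manip.get_state(); im=manip.get_image(name); im=dict(im)
    if 'mount' in im:
        T=np.eye(4);T[:3,:3]=q2R(s['ee_rot']);T[:3,3]=s['position']
        C=T@np.array(im['mount']); im['P'],im['A']=C[:3,3],C[:3,:3]
    else: im['P'],im['A']=np.array(im['position']),att(im['attitude'])
    pickle.dump(im,open(f'pics/{fn}.pkl','wb'))
    cv2.imwrite(f'pics/{fn}.png',np.array(im['frame'])[:,:,::-1]); return im
def load(fn): return pickle.load(open(f'pics/{fn}.pkl','rb'))
def K(im): return np.array([[im['fx'],0,im['cx']],[0,im['fy'],im['cy']],[0,0,1.]])
def ray(im,uv):
    p=cv2.undistortPoints(np.array([[uv]],float),K(im),np.array(im['distortion'],float))[0,0]
    d=im['A']@np.array([p[0],-p[1],-1]); return im['P'],d/np.linalg.norm(d)
def at(im,uv,z):
    o,d=ray(im,uv); return o+d*(z-o[2])/d[2]
def tri(*obs):
    A=np.zeros((3,3));b=np.zeros(3);rs=[ray(*o) for o in obs]
    for o,d in rs:
        M=np.eye(3)-np.outer(d,d);A+=M;b+=M@o
    x=np.linalg.solve(A,b); return x,[np.linalg.norm((np.eye(3)-np.outer(d,d))@(x-o)) for o,d in rs]
def proj(im,X):
    c=(np.array(X)-im['P'])@im['A']; c=c*[1,-1,-1]
    return cv2.projectPoints(c.reshape(-1,1,3),np.zeros(3),np.zeros(3),K(im),np.array(im['distortion'],float))[0][:,0]
def crop(fn,u0,v0,w,h,k,out):
    f=cv2.imread(f'pics/{fn}.png')[v0:v0+h,u0:u0+w]; cv2.imwrite(f'pics/{out}.png',cv2.resize(f,None,fx=k,fy=k,interpolation=cv2.INTER_CUBIC))
E
python3 - <<'E'
from h import *
a=grab('scene','s0');b=grab('top','t0');w=grab('wrist','w0')
s=manip.get_state();print({k:np.round(v,3).tolist() for k,v in s.items()},manip.grasp_offset)
for i in (a,b,w): print(i['P'].round(3),i['A'].round(3).tolist(),i['fx'])
print(w['mount'])
E
```

```text
pics
{'clock': 0.15, 'qpos': [1.071, 0.276, 1.506, 0.0, 1.361, -0.121], 'qd': [0.001, -0.001, -0.002, -0.001, -0.002, 0.0], 'effort': [0.003, -41.714, -24.603, -0.0, 0.008, -0.0], 'position': [0.212, 0.534, 0.231], 'ee_rot': [-0.0, 0.188, 0.982, -0.001], 'contact_force': [-0.128, -0.811, 0.433], 'moment': [0.032, -0.023, -0.021], 'gripper_force': 0.0, 'width': 0.085} -0.0187
[-0.244 -1.517  0.781] [[0.839, 0.235, -0.49], [-0.543, 0.347, -0.764], [-0.01, 0.908, 0.419]] 616.2885982259054
[ 0.235 -0.273  1.671] [[0.079, 0.973, -0.218], [-0.997, 0.077, -0.015], [0.002, 0.218, 0.976]] 610.5072633091042
[0.137 0.564 0.373] [[0.37, -0.881, -0.296], [0.929, 0.35, 0.119], [-0.001, -0.319, 0.948]] 354.1321791756813
[[ 3.54866544e-05  9.47618876e-01  3.19403295e-01  8.12628404e-02]
 [ 9.99999993e-01  2.92377818e-06 -1.19777354e-04 -2.61596951e-04]
 [-1.14437146e-04  3.19403297e-01 -9.47618869e-01 -1.42697281e-01]
 [ 0.00000000e+00  0.00000000e+00  0.00000000e+00  1.00000000e+00]]
```

View pics/s0.png

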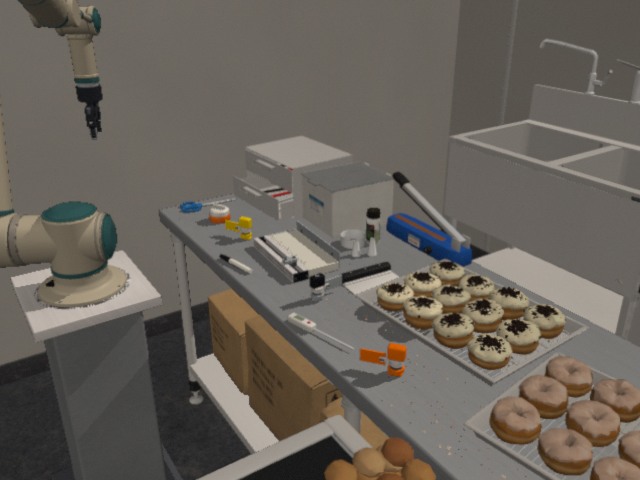

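View pics/t0.png

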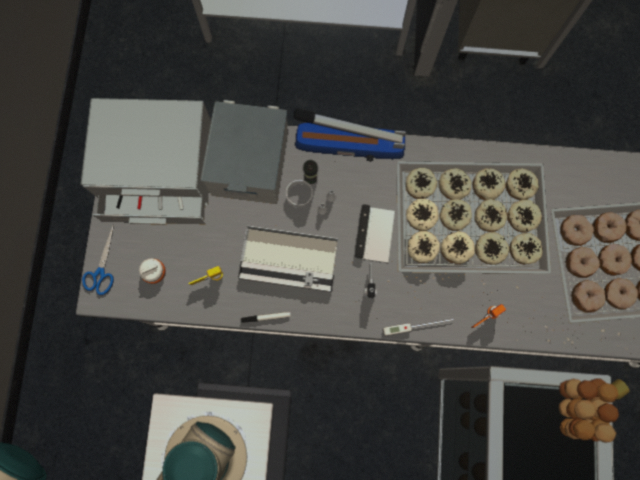

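Top view candidates: black grip with steel blade at (371,288), yellow look-alike at (207,275), orange look-alike at (492,316). By the description (black wing grip, steel blade) I choose (371,288). The round timer is at (150,270). I'll check the choice in a close crop, together with the guide.

```bash
python3 - <<'E'
from h import *
a=load('s0');b=load('t0')
S=cv2.imread('pics/s0.png');T=cv2.imread('pics/t0.png')
def c(I,u,v,w,h,W,H): return cv2.resize(I[v:v+h,u:u+w],(W,H),interpolation=cv2.INTER_CUBIC)
top=np.hstack([c(T,340,255,60,50,360,300),c(T,235,225,110,75,440,300)])
bot=np.hstack([c(S,295,265,48,40,360,300),c(S,245,225,110,75,440,300)])
cv2.imwrite('pics/m0.png',np.vstack([top,bot]))
print(at(b,(371,288),.06),at(b,(371,265),.03),at(b,(310,279),.03))
print(tri((b,(371,290)),(a,(317,279))))
E
```

```text
[ 0.4686129  -0.39654797  0.06      ] [ 0.53602839 -0.39503891  0.03      ] [ 0.48444328 -0.23227109  0.03      ]
(array([ 0.46408846, -0.39730064,  0.05716676]), [np.float64(0.0004544462410595554), np.float64(0.00045444624105954316)])
```

View pics/m0.png

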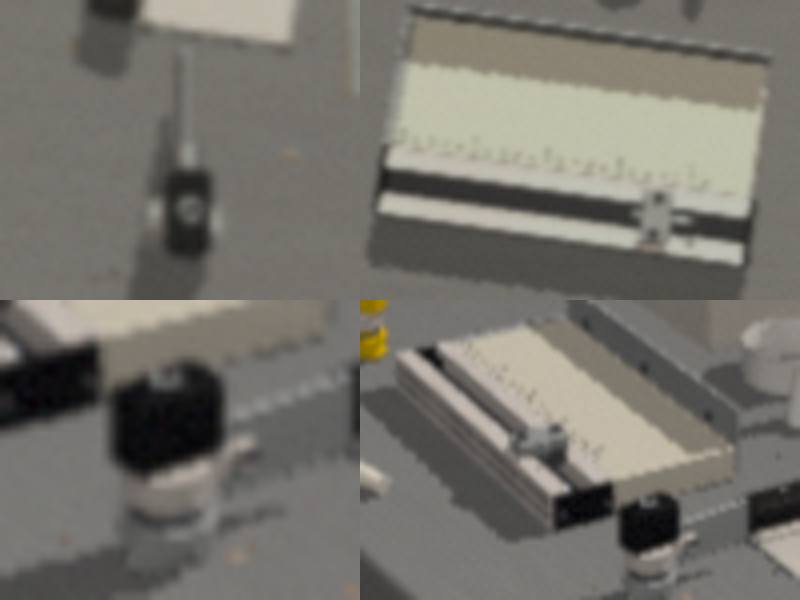

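The chosen object in the crop is the black wing grip on a steel collar, with its blade pointing world +x (tip near (370.5,263) in the top view). The dog sits on the rail at (309,279), with the screw side towards +y. Now I turn the wrist and go over for close views.

```bash
python3 -m pendant '[{"rz":7.16},{"rz":7.16},{"rz":7.16},{"rz":7.16},{"rz":7.16},{"rz":7.16},{"rz":7.16},{"rz":7.16},{"rz":7.16},{"rz":7.16},{"rz":7.16}]' >/dev/null; python3 -m pendant '[{"rz":7.16},{"rz":7.16},{"rz":7.16},{"rz":7.16},{"rz":7.16},{"rz":7.16},{"rz":7.16},{"rz":7.16},{"rz":7.16},{"rz":7.16},{"rz":7.16}]'
python3 -m pendant '[{"dx":0.013,"dy":0.0375},{"dx":0.013,"dy":0.0375},{"dx":0.013,"dy":0.0375},{"dx":0.013,"dy":0.0375},{"dx":0.013,"dy":0.0375},{"dx":0.013,"dy":0.0375},{"dx":0.013,"dy":0.0375},{"dx":0.013,"dy":0.0375},{"dx":0.013,"dy":0.0375},{"dx":0.013,"dy":0.0375}]'
python3 -m pendant '[{"dx":0.013,"dy":0.0375},{"dx":0.013,"dy":0.0375},{"dx":0.013,"dy":0.0375},{"dx":0.013,"dy":0.0375},{"dx":0.013,"dy":0.0375},{"dx":0.013,"dy":0.0375},{"dx":0.013,"dy":0.0375},{"dx":0.013,"dy":0.0375},{"dx":0.013,"dy":0.0375},{"dx":0.013,"dy":0.0375},{},{}]'
python3 -c "
from h import *
grab('wrist','w1')"
python3 -m pendant '[{"dy":0.03},{"dy":0.03},{"dy":0.03},{"dy":0.03},{"dy":0.03},{},{},{}]'
python3 -c "
from h import *
grab('wrist','w2')
A=cv2.imread('pics/w1.png');print(load('w1')['P'],load('w2')['P'])"
```

```text
[0.13695636 0.56387092 0.37335038] [0.1369794  0.56391368 0.37346477]invalid input
invalid input
invalid input
invalid input
invalid input
```

View pics/w1.png

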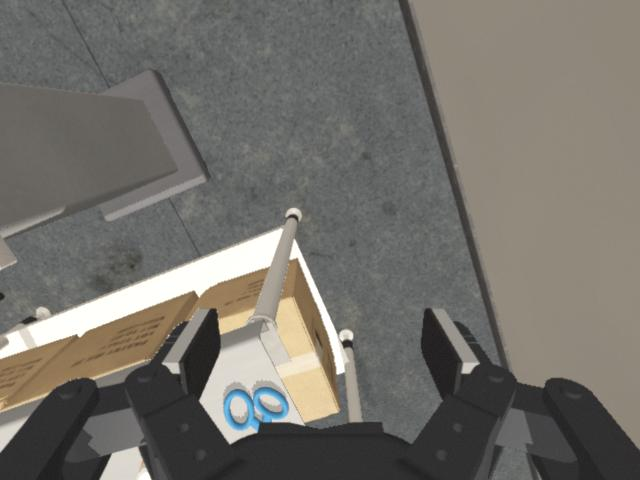

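View pics/w2.png

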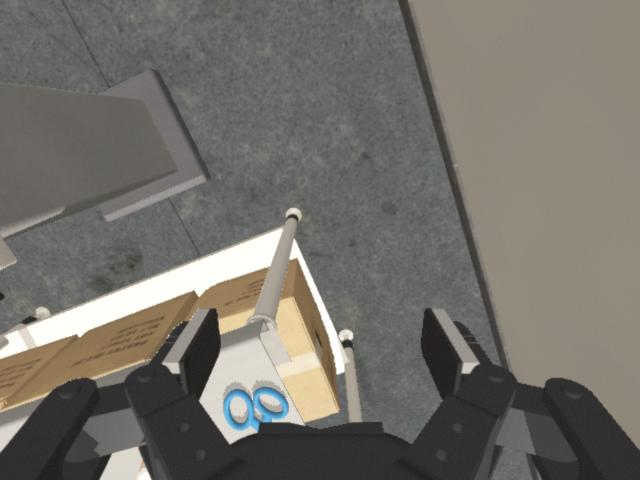

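The moves were refused, so both pictures only show the start view (scissors at (255,408), bench edge). I'll try rows with every key given.

```bash
python3 -m pendant '[{"dx":0,"dy":0,"dz":0,"rx":0,"ry":0,"rz":7.16,"hand":0.085}]'; python3 -m pendant '[{"dx":0,"dy":0,"dz":0,"rx":0,"ry":0,"rz":7,"hand":0.085}]' 40
```

```text
clock: 0.33
position: [0.2126, 0.5341, 0.231]
ee_rot: [-0.0, 0.25, 0.968, -0.0]
contact_force: [0.4, 0.7, -0.2]
width: 0.0851
gripper_force: 0.0
clock: 0.42
position: [0.2126, 0.5341, 0.2311]
ee_rot: [-0.0, 0.311, 0.951, -0.0]
contact_force: [-0.9, -1.1, 0.9]
width: 0.0851
gripper_force: 0.0
```

```bash
python3 -m pendant '[{"dx":0,"dy":0,"dz":0,"rx":0,"ry":0,"rz":7.16,"hand":0.085},{"dx":0,"dy":0,"dz":0,"rx":0,"ry":0,"rz":7.16,"hand":0.085},{"dx":0,"dy":0,"dz":0,"rx":0,"ry":0,"rz":7.16,"hand":0.085},{"dx":0,"dy":0,"dz":0,"rx":0,"ry":0,"rz":7.16,"hand":0.085},{"dx":0,"dy":0,"dz":0,"rx":0,"ry":0,"rz":7.16,"hand":0.085},{"dx":0,"dy":0,"dz":0,"rx":0,"ry":0,"rz":7.16,"hand":0.085},{"dx":0,"dy":0,"dz":0,"rx":0,"ry":0,"rz":7.16,"hand":0.085},{"dx":0,"dy":0,"dz":0,"rx":0,"ry":0,"rz":7.16,"hand":0.085},{"dx":0,"dy":0,"dz":0,"rx":0,"ry":0,"rz":7.16,"hand":0.085},{"dx":0,"dy":0,"dz":0,"rx":0,"ry":0,"rz":7.16,"hand":0.085}]' >/dev/null
python3 -m pendant '[{"dx":0,"dy":0,"dz":0,"rx":0,"ry":0,"rz":7.16,"hand":0.085},{"dx":0,"dy":0,"dz":0,"rx":0,"ry":0,"rz":7.16,"hand":0.085},{"dx":0,"dy":0,"dz":0,"rx":0,"ry":0,"rz":7.16,"hand":0.085},{"dx":0,"dy":0,"dz":0,"rx":0,"ry":0,"rz":7.16,"hand":0.085},{"dx":0,"dy":0,"dz":0,"rx":0,"ry":0,"rz":7.16,"hand":0.085},{"dx":0,"dy":0,"dz":0,"rx":0,"ry":0,"rz":7.16,"hand":0.085},{"dx":0,"dy":0,"dz":0,"rx":0,"ry":0,"rz":7.16,"hand":0.085},{"dx":0,"dy":0,"dz":0,"rx":0,"ry":0,"rz":7.16,"hand":0.085},{"dx":0,"dy":0,"dz":0,"rx":0,"ry":0,"rz":7.16,"hand":0.085},{"dx":0,"dy":0,"dz":0,"rx":0,"ry":0,"rz":7.16,"hand":0.085},{"dx":0,"dy":0,"dz":0,"rx":0,"ry":0,"rz":1,"hand":0.085}]'
python3 -m pendant '[{"dx":0.013,"dy":0.0375,"dz":0,"rx":0,"ry":0,"rz":0,"hand":0.085},{"dx":0.013,"dy":0.0375,"dz":0,"rx":0,"ry":0,"rz":0,"hand":0.085},{"dx":0.013,"dy":0.0375,"dz":0,"rx":0,"ry":0,"rz":0,"hand":0.085},{"dx":0.013,"dy":0.0375,"dz":0,"rx":0,"ry":0,"rz":0,"hand":0.085},{"dx":0.013,"dy":0.0375,"dz":0,"rx":0,"ry":0,"rz":0,"hand":0.085},{"dx":0.013,"dy":0.0375,"dz":0,"rx":0,"ry":0,"rz":0,"hand":0.085},{"dx":0.013,"dy":0.0375,"dz":0,"rx":0,"ry":0,"rz":0,"hand":0.085},{"dx":0.013,"dy":0.0375,"dz":0,"rx":0,"ry":0,"rz":0,"hand":0.085},{"dx":0.013,"dy":0.0375,"dz":0,"rx":0,"ry":0,"rz":0,"hand":0.085},{"dx":0.013,"dy":0.0375,"dz":0,"rx":0,"ry":0,"rz":0,"hand":0.085}]'
```

```text
clock: 2.17
position: [0.2126, 0.5342, 0.2312]
ee_rot: [0.0, 1.0, -0.002, -0.0]
contact_force: [-0.4, -0.6, -0.1]
width: 0.0849
gripper_force: 0.0
clock: 3.0
position: [0.3423, 0.1574, 0.2316]
ee_rot: [-0.0, 1.0, 0.001, 0.001]
contact_force: [1.6, 0.8, -0.2]
width: 0.0846
gripper_force: 0.0
```

```bash
python3 -m pendant '[{"dx":0.013,"dy":0.0375,"dz":0,"rx":0,"ry":0,"rz":0,"hand":0.085},{"dx":0.013,"dy":0.0375,"dz":0,"rx":0,"ry":0,"rz":0,"hand":0.085},{"dx":0.013,"dy":0.0375,"dz":0,"rx":0,"ry":0,"rz":0,"hand":0.085},{"dx":0.013,"dy":0.0375,"dz":0,"rx":0,"ry":0,"rz":0,"hand":0.085},{"dx":0.013,"dy":0.0375,"dz":0,"rx":0,"ry":0,"rz":0,"hand":0.085},{"dx":0.013,"dy":0.0375,"dz":0,"rx":0,"ry":0,"rz":0,"hand":0.085},{"dx":0.013,"dy":0.0375,"dz":0,"rx":0,"ry":0,"rz":0,"hand":0.085},{"dx":0.013,"dy":0.0375,"dz":0,"rx":0,"ry":0,"rz":0,"hand":0.085},{"dx":0.013,"dy":0.0375,"dz":0,"rx":0,"ry":0,"rz":0,"hand":0.085},{"dx":0.013,"dy":0.0375,"dz":0,"rx":0,"ry":0,"rz":0,"hand":0.085},{"dx":0,"dy":0,"dz":0,"rx":0,"ry":0,"rz":0,"hand":0.085},{"dx":0,"dy":0,"dz":0,"rx":0,"ry":0,"rz":0,"hand":0.085}]'
python3 -c "
from h import *
grab('wrist','w1')"
python3 -m pendant '[{"dx":0,"dy":0.035,"dz":0,"rx":0,"ry":0,"rz":0,"hand":0.085},{"dx":0,"dy":0.035,"dz":0,"rx":0,"ry":0,"rz":0,"hand":0.085},{"dx":0,"dy":0.035,"dz":0,"rx":0,"ry":0,"rz":0,"hand":0.085},{"dx":0,"dy":0.035,"dz":0,"rx":0,"ry":0,"rz":0,"hand":0.085},{"dx":0,"dy":0,"dz":0,"rx":0,"ry":0,"rz":0,"hand":0.085},{"dx":0,"dy":0,"dz":0,"rx":0,"ry":0,"rz":0,"hand":0.085},{"dx":0,"dy":0,"dz":0,"rx":0,"ry":0,"rz":0,"hand":0.085}]'
python3 -c "
from h import *
grab('wrist','w2')
A=cv2.imread('pics/w1.png');B=cv2.imread('pics/w2.png')
cv2.imwrite('pics/m1.png',np.vstack([cv2.resize(I[70:370],(640,300)) for I in (A,B)]))"
```

```text
clock: 4.0
position: [0.4721, -0.218, 0.2306]
ee_rot: [-0.0, 1.0, -0.001, -0.0]
contact_force: [-0.9, 0.6, 0.3]
width: 0.0854
gripper_force: 0.0
clock: 4.63
position: [0.4714, -0.3541, 0.2312]
ee_rot: [-0.001, 1.0, 0.0, -0.0]
contact_force: [-0.5, -0.7, 0.2]
width: 0.0848
gripper_force: 0.0
```

View pics/m1.png

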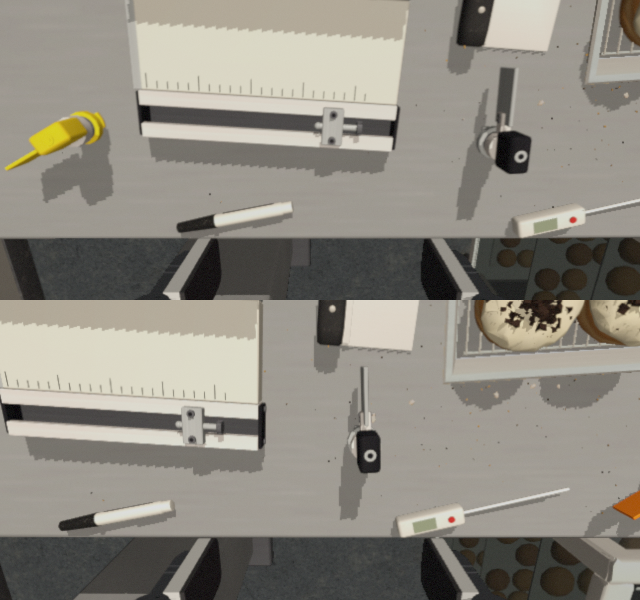

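```bash
python3 - <<'E'
from h import *
A=cv2.imread('pics/w1.png');B=cv2.imread('pics/w2.png')
def c(I,u,v,w,h,k): return cv2.resize(I[v:v+h,u:u+w],None,fx=k,fy=k,interpolation=cv2.INTER_CUBIC)
r1=c(A,130,150,280,76,2.5); r2=c(B,0,150,280,76,2.5)
s=[cv2.rotate(c(I,u,130,70,115,3),cv2.ROTATE_90_CLOCKWISE) for I,u in((A,475),(B,330))]
r3=np.hstack(s); W=700; print(r3.shape)
cv2.imwrite('pics/m2.png',np.vstack([r1,r2,np.hstack([r3,np.zeros((210,10,3),np.uint8)])]))
a,b=load('w1'),load('w2');t,sc=load('t0'),load('s0')
print('grip top',tri((a,(521,227)),(b,(370,226))))
print('tip',tri((a,(508,138)),(b,(364,138))))
E
```

```text
(210, 690, 3)
grip top (array([ 0.46426106, -0.39897264,  0.06829609]), [np.float64(0.00019452726076045682), np.float64(0.00019452726076040383)])
tip (array([ 0.5390301 , -0.39534966,  0.02735597]), [np.float64(0.0002717579485062971), np.float64(0.00027175794850639774)])
```

View pics/m2.png

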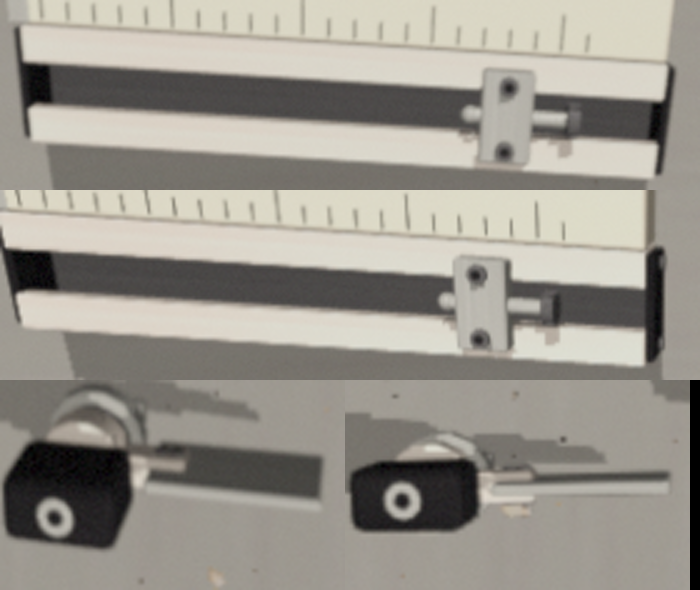

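The crop shows the grip's ring at (521,226.7) in w1 and (370,225.7) in w2, and the blade's top edge tip at (516,138) and (366,137). The slot, dog and screw tip are clear in both rail strips, so I compute poses now.

```bash
python3 - <<'E'
from h import *
a,b=load('w1'),load('w2')
p1=lambda u,v:(130+u/2.5,150+v/2.5); p2=lambda u,v:(u/2.5,150+(v-190)/2.5)
g,_=tri((a,(521,226.7)),(b,(370,225.7)));t,e=tri((a,(516,138)),(b,(366,137)))
print('grip',g,'tip',t,e,'yaw',np.degrees(np.arctan2(*(t-g)[[1,0]])), np.linalg.norm((t-g)[:2]))
for z in (.028,):
  for nm,im,p,L,Rr in(('w1',a,p1,(27,84),(660,122.5)),('w2',b,p2,(20,271.5),(645,309.5))):
    l,r=at(im,p(*L),z),at(im,p(*Rr),z);print(nm,l,r,'dir',np.degrees(np.arctan2(*(l-r)[[1,0]])))
# full corners: rail outer right-end corners
print('rightend board corner',tri((a,p1(668,63)),(b,p2(647,250))),tri((a,p1(656,178)),(b,p2(645,365))))
print('ticks',[tri((a,p1(u,30)),(b,p2(w,y)))[0] for u,w,y in((433,406,218),(562,536,222))])
print('dog',at(a,p1(506,117),.038),at(b,p2(483,304),.038),tri((a,p1(506,117)),(b,p2(483,304))))
print('screw',at(a,p1(463,115),.033),at(b,p2(440,300),.033),tri((a,p1(463,115)),(b,p2(440,300))))
E
```

```text
grip [ 0.46451733 -0.39897208  0.06821201] tip [ 0.54009612 -0.39549421  0.04128506] [np.float64(0.00015729974232298746), np.float64(0.00015729974232300394)] yaw 2.6346898759759134 0.07565876485307775
w1 [ 0.49705274 -0.04272346  0.028     ] [ 0.4811784  -0.29143262  0.028     ] dir 86.34794006369677
w2 [ 0.49687591 -0.04656565  0.028     ] [ 0.481638   -0.29243489  0.028     ] dir 86.45359232512733
rightend board corner (array([ 0.50431499, -0.29384397,  0.02423332]), [np.float64(0.00023494718854116852), np.float64(0.00023494718854107725)]) (array([ 0.4586796 , -0.29120744,  0.02827839]), [np.float64(0.00022205348668584326), np.float64(0.00022205348668575886)])
ticks [array([ 0.51727489, -0.20207225,  0.02729163]), array([ 0.51630546, -0.25176019,  0.02594559])]
dog [ 0.48556597 -0.23004765  0.038     ] [ 0.48586443 -0.23194509  0.038     ] (array([ 0.48474618, -0.23020633,  0.03328307]), [np.float64(0.00015446012218470466), np.float64(0.00015446012218458567)])
screw [ 0.48535199 -0.21346478  0.033     ] [ 0.48642575 -0.21347107  0.033     ] (array([ 0.48591658, -0.21347605,  0.03313569]), [np.float64(0.0005259277635354981), np.float64(0.0005259277635354857)])
```

```bash
python3 -m pendant '[{"dx":-0.0035,"dy":0.0225,"dz":0,"rx":0,"ry":0,"rz":0,"hand":0.085},{"dx":-0.0035,"dy":0.0225,"dz":0,"rx":0,"ry":0,"rz":0,"hand":0.085},{"dx":0,"dy":0,"dz":0.03,"rx":0,"ry":0,"rz":-2.6,"hand":0.085},{"dx":0,"dy":0,"dz":0.03,"rx":0,"ry":0,"rz":0,"hand":0.085},{"dx":0,"dy":0,"dz":0.03,"rx":0,"ry":0,"rz":0,"hand":0.085},{"dx":0,"dy":0,"dz":0.02,"rx":0,"ry":0,"rz":0,"hand":0.085},{"dx":0,"dy":0,"dz":0.01,"rx":0,"ry":0,"rz":0,"hand":0.085},{"dx":0,"dy":0,"dz":0,"rx":0,"ry":0,"rz":0,"hand":0.085},{"dx":0,"dy":0,"dz":0,"rx":0,"ry":0,"rz":0,"hand":0.085}]' 60; python3 -c "
from h import *
w=grab('wrist','w3');s=manip.get_state();print(s['position'],s['ee_rot'])
print(proj(w,[[.4645,-.399,.068],[.5401,-.3955,.046]]))
crop('w3',170,150,300,225,2,'w3c')"
```

```text
clock: 5.43
position: [0.4652, -0.4002, 0.112]
ee_rot: [0.0, 1.0, 0.023, 0.0]
contact_force: [0.0, -0.8, -0.0]
width: 0.085
gripper_force: 0.0
[ 0.46564072 -0.40098408  0.11284215] [8.84806461e-04 9.99740989e-01 2.27233473e-02 9.06305298e-04]
[[317.0979524  273.84432067]
 [316.96581399 135.2489601 ]]
```

View pics/w3c.png

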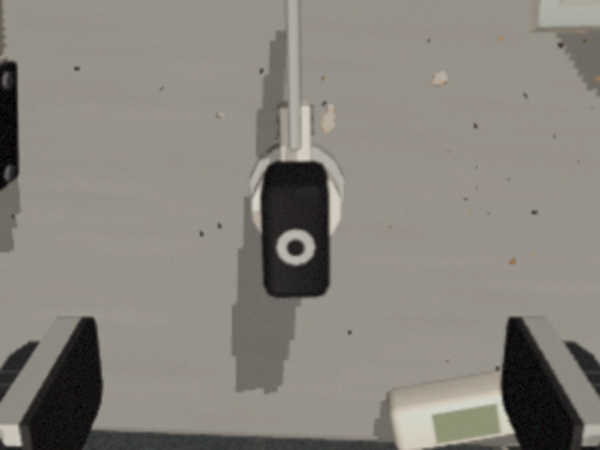

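The ring is at (317.5,273.5) in the full image, where my pose predicted (317,274), and the blade runs straight up, so the pose is confirmed. Now I go down and grip.

```bash
python3 -m pendant '[{"dx":-0.001,"dy":-0.001,"dz":0.03,"rx":0,"ry":0,"rz":0,"hand":0.085},{"dx":0,"dy":0,"dz":0.03,"rx":0,"ry":0,"rz":0,"hand":0.085},{"dx":0,"dy":0,"dz":0.01,"rx":0,"ry":0,"rz":0,"hand":0.085},{"dx":0,"dy":0,"dz":0,"rx":0,"ry":0,"rz":0,"hand":0.085},{"dx":0,"dy":0,"dz":0,"rx":0,"ry":0,"rz":0,"hand":0.085}]' 60
python3 -m pendant '[{"dx":0,"dy":0,"dz":0,"rx":0,"ry":0,"rz":0,"hand":0.01},{"dx":0,"dy":0,"dz":0,"rx":0,"ry":0,"rz":0,"hand":0.01},{"dx":0,"dy":0,"dz":0,"rx":0,"ry":0,"rz":0,"hand":0.01},{"dx":0,"dy":0,"dz":0,"rx":0,"ry":0,"rz":0,"hand":0.01},{"dx":0,"dy":0,"dz":0,"rx":0,"ry":0,"rz":0,"hand":0.01},{"dx":0,"dy":0,"dz":0,"rx":0,"ry":0,"rz":0,"hand":0.01},{"dx":0,"dy":0,"dz":0,"rx":0,"ry":0,"rz":0,"hand":0.01},{"dx":0,"dy":0,"dz":0,"rx":0,"ry":0,"rz":0,"hand":0.01},{"dx":0,"dy":0,"dz":0,"rx":0,"ry":0,"rz":0,"hand":0.01}]' 60
```

```text
clock: 5.9
position: [0.4643, -0.4006, 0.0424]
ee_rot: [0.001, 1.0, 0.022, 0.001]
contact_force: [-0.6, 0.2, 0.7]
width: 0.0848
gripper_force: 0.0
clock: 6.65
position: [0.4637, -0.4003, 0.0419]
ee_rot: [0.0, 1.0, 0.022, 0.0]
contact_force: [-1.0, -0.2, 5.0]
width: 0.019
gripper_force: 59.2
```

```bash
python3 -m pendant '[{"dx":0,"dy":0,"dz":-0.03,"rx":0,"ry":0,"rz":0,"hand":0.01},{"dx":0,"dy":0,"dz":-0.03,"rx":0,"ry":0,"rz":0,"hand":0.01},{"dx":0,"dy":0,"dz":-0.03,"rx":0,"ry":0,"rz":0,"hand":0.01},{"dx":0,"dy":0,"dz":0,"rx":0,"ry":0,"rz":0,"hand":0.01},{"dx":0,"dy":0,"dz":0,"rx":0,"ry":0,"rz":0,"hand":0.01}]'
python3 -m pendant '[{"dx":0,"dy":0,"dz":0,"rx":0,"ry":0,"rz":-7,"hand":0.01},{"dx":0,"dy":0,"dz":0,"rx":0,"ry":0,"rz":-7,"hand":0.01},{"dx":0,"dy":0,"dz":0,"rx":0,"ry":0,"rz":-7,"hand":0.01},{"dx":0,"dy":0,"dz":0,"rx":0,"ry":0,"rz":-7,"hand":0.01},{"dx":0,"dy":0,"dz":0,"rx":0,"ry":0,"rz":-7,"hand":0.01},{"dx":0,"dy":0,"dz":0,"rx":0,"ry":0,"rz":-7,"hand":0.01},{"dx":0,"dy":0,"dz":0,"rx":0,"ry":0,"rz":-7,"hand":0.01},{"dx":0,"dy":0,"dz":0,"rx":0,"ry":0,"rz":-7,"hand":0.01},{"dx":0,"dy":0,"dz":0,"rx":0,"ry":0,"rz":-7,"hand":0.01},{"dx":0,"dy":0,"dz":0,"rx":0,"ry":0,"rz":-7,"hand":0.01},{"dx":0,"dy":0,"dz":0,"rx":0,"ry":0,"rz":-7,"hand":0.01},{"dx":0,"dy":0,"dz":0,"rx":0,"ry":0,"rz":-6.8,"hand":0.01}]'
python3 -m pendant '[{"dx":0.038,"dy":0.0019,"dz":0,"rx":0,"ry":0,"rz":0,"hand":0.01},{"dx":0.038,"dy":0.0019,"dz":0,"rx":0,"ry":0,"rz":0,"hand":0.01},{"dx":0.038,"dy":0.0019,"dz":0,"rx":0,"ry":0,"rz":0,"hand":0.01},{"dx":0.038,"dy":0.0019,"dz":0,"rx":0,"ry":0,"rz":0,"hand":0.01},{"dx":0.038,"dy":0.0019,"dz":0,"rx":0,"ry":0,"rz":0,"hand":0.01},{"dx":0.038,"dy":0.0019,"dz":0,"rx":0,"ry":0,"rz":0,"hand":0.01},{"dx":0,"dy":0,"dz":0.03,"rx":0,"ry":0,"rz":0,"hand":0.01},{"dx":0,"dy":0,"dz":0,"rx":0,"ry":0,"rz":0,"hand":0.01},{"dx":0,"dy":0,"dz":0,"rx":0,"ry":0,"rz":0,"hand":0.01},{"dx":0,"dy":0,"dz":0,"rx":0,"ry":0,"rz":0,"hand":0.01}]'
python3 - <<'E'
from h import *
w=grab('wrist','w4');s=manip.get_state();m=q2R(s['ee_rot']);print(s['position'],'A',np.degrees(np.arctan2(m[1,1],m[0,1])),'tilt',np.degrees(m[:2,2]))
f=w['frame'][:,:,::-1]
cv2.imwrite('pics/m4.png',cv2.resize(f[0:400,140:500],(720,800))[:,:][:600])
print(proj(w,[s['position']+np.array([0,0,.0267])]), proj(w,np.array(s['position'])+np.array([0,0,.0047])+.076*np.r_[m[:2,0],0]))
E
```

```text
clock: 7.07
position: [0.4643, -0.4007, 0.1325]
ee_rot: [0.001, 1.0, 0.022, 0.001]
contact_force: [-0.7, 0.3, -2.8]
width: 0.019
gripper_force: 59.3
clock: 8.07
position: [0.4624, -0.3987, 0.1285]
ee_rot: [-0.003, 0.727, 0.686, 0.0]
contact_force: [0.5, -0.4, -1.5]
width: 0.0189
gripper_force: 59.1
clock: 8.9
position: [0.4892, -0.1739, 0.1007]
ee_rot: [-0.001, 0.73, 0.684, -0.0]
contact_force: [-0.5, 0.6, -1.3]
width: 0.0191
gripper_force: 59.2
[ 0.4897486  -0.17444541  0.10132784] A -3.73679872330559 tilt [-0.00225693 -0.01514141]
[[319.76703394 346.95093951]] [[319.97393843 137.97501049]]
```

View pics/m4.png

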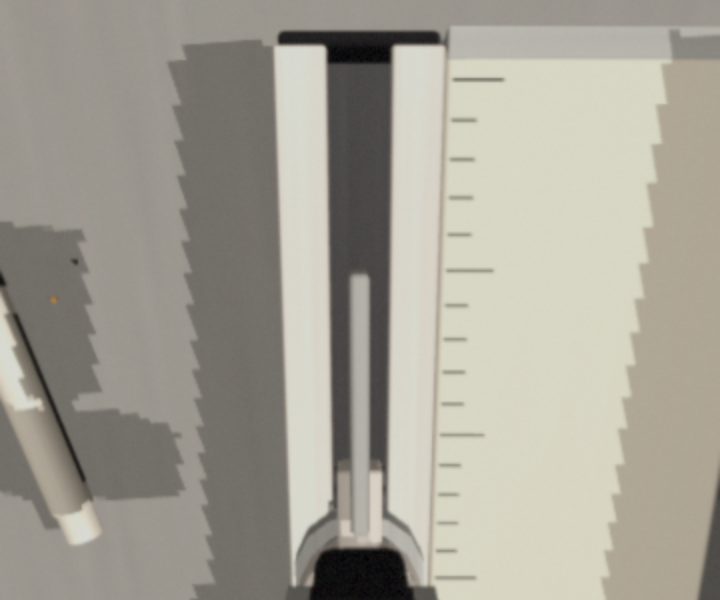

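The picture shows the blade (column 320) centred over the slot (centre line at column 319.8–320.2) and parallel to it, well left of the dog. I lower in small steps.

```bash
python3 -m pendant '[{"dx":0,"dy":0,"dz":0.02,"rx":0,"ry":0,"rz":0,"hand":0.01},{"dx":0,"dy":0,"dz":0.01,"rx":0,"ry":0,"rz":0,"hand":0.01},{"dx":0,"dy":0,"dz":0.003,"rx":0,"ry":0,"rz":0,"hand":0.01},{"dx":0,"dy":0,"dz":0.002,"rx":0,"ry":0,"rz":0,"hand":0.01},{"dx":0,"dy":0,"dz":0,"rx":0,"ry":0,"rz":0,"hand":0.01}]'
python3 -m pendant '[{"dx":0,"dy":0,"dz":0.001,"rx":0,"ry":0,"rz":0,"hand":0.01},{"dx":0,"dy":0,"dz":0.001,"rx":0,"ry":0,"rz":0,"hand":0.01},{"dx":0,"dy":0,"dz":0.001,"rx":0,"ry":0,"rz":0,"hand":0.01},{"dx":0,"dy":0,"dz":0,"rx":0,"ry":0,"rz":0,"hand":0.01},{"dx":0,"dy":0,"dz":0,"rx":0,"ry":0,"rz":0,"hand":0.01}]'
```

```text
clock: 9.37
position: [0.4895, -0.1737, 0.0663]
ee_rot: [-0.0, 0.73, 0.684, -0.0]
contact_force: [-0.1, -0.2, -2.9]
width: 0.0187
gripper_force: 59.4
clock: 9.78
position: [0.4897, -0.1732, 0.0635]
ee_rot: [0.0, 0.729, 0.684, 0.0]
contact_force: [1.4, -0.5, -3.0]
width: 0.019
gripper_force: 59.4
```

```bash
python3 -m pendant '[{"dx":0,"dy":0,"dz":0.001,"rx":0,"ry":0,"rz":0,"hand":0.01},{"dx":0,"dy":0,"dz":0.001,"rx":0,"ry":0,"rz":0,"hand":0.01},{"dx":0,"dy":0,"dz":0.001,"rx":0,"ry":0,"rz":0,"hand":0.01},{"dx":0,"dy":0,"dz":0,"rx":0,"ry":0,"rz":0,"hand":0.01},{"dx":0,"dy":0,"dz":0,"rx":0,"ry":0,"rz":0,"hand":0.01}]'
python3 -m pendant '[{"dx":0,"dy":0,"dz":0.001,"rx":0,"ry":0,"rz":0,"hand":0.01},{"dx":0,"dy":0,"dz":0,"rx":0,"ry":0,"rz":0,"hand":0.01},{"dx":0,"dy":0,"dz":0,"rx":0,"ry":0,"rz":0,"hand":0.01}]'
```

```text
clock: 10.2
position: [0.4896, -0.1732, 0.0602]
ee_rot: [-0.0, 0.729, 0.684, 0.0]
contact_force: [-0.2, 0.4, -1.5]
width: 0.0192
gripper_force: 59.4
clock: 10.45
position: [0.4896, -0.1732, 0.0592]
ee_rot: [-0.0, 0.729, 0.684, 0.0]
contact_force: [-0.3, 1.0, -2.1]
width: 0.0188
gripper_force: 59.4
```

```bash
python3 -m pendant '[{"dx":0,"dy":0,"dz":0.0005,"rx":0,"ry":0,"rz":0,"hand":0.01},{"dx":0,"dy":0,"dz":0,"rx":0,"ry":0,"rz":0,"hand":0.01},{"dx":0,"dy":0,"dz":0,"rx":0,"ry":0,"rz":0,"hand":0.01}]'
python3 -m pendant '[{"dx":0,"dy":0,"dz":0.0005,"rx":0,"ry":0,"rz":0,"hand":0.01},{"dx":0,"dy":0,"dz":0,"rx":0,"ry":0,"rz":0,"hand":0.01},{"dx":0,"dy":0,"dz":0,"rx":0,"ry":0,"rz":0,"hand":0.01}]'
```

```text
clock: 10.7
position: [0.4896, -0.1733, 0.059]
ee_rot: [0.0, 0.729, 0.684, 0.0]
contact_force: [-0.4, 0.3, 0.5]
width: 0.0188
gripper_force: 59.7
clock: 10.95
position: [0.4896, -0.1733, 0.0588]
ee_rot: [0.0, 0.729, 0.684, 0.0]
contact_force: [-0.8, 0.3, 4.7]
width: 0.0194
gripper_force: 60.4
```

```bash
python3 -m pendant '[{"dx":0,"dy":0,"dz":-0.0006,"rx":0,"ry":0,"rz":0,"hand":0.01},{"dx":-0.003,"dy":0,"dz":0,"rx":0,"ry":0,"rz":0,"hand":0.01},{"dx":-0.003,"dy":0,"dz":0,"rx":0,"ry":0,"rz":0,"hand":0.01},{"dx":-0.003,"dy":0,"dz":0,"rx":0,"ry":0,"rz":0,"hand":0.01},{"dx":-0.003,"dy":0,"dz":0,"rx":0,"ry":0,"rz":0,"hand":0.01},{"dx":-0.003,"dy":0,"dz":0,"rx":0,"ry":0,"rz":0,"hand":0.01},{"dx":0,"dy":0,"dz":0,"rx":0,"ry":0,"rz":0,"hand":0.01},{"dx":0,"dy":0,"dz":0,"rx":0,"ry":0,"rz":0,"hand":0.01}]'
python3 -m pendant '[{"dx":-0.001,"dy":0,"dz":0,"rx":0,"ry":0,"rz":0,"hand":0.01},{"dx":-0.001,"dy":0,"dz":0,"rx":0,"ry":0,"rz":0,"hand":0.01},{"dx":-0.001,"dy":0,"dz":0,"rx":0,"ry":0,"rz":0,"hand":0.01},{"dx":0,"dy":0,"dz":0,"rx":0,"ry":0,"rz":0,"hand":0.01},{"dx":0,"dy":0,"dz":0,"rx":0,"ry":0,"rz":0,"hand":0.01}]'
```

```text
clock: 11.62
position: [0.4887, -0.1889, 0.0589]
ee_rot: [0.0, 0.729, 0.684, -0.0]
contact_force: [-0.4, 0.6, 2.9]
width: 0.0189
gripper_force: 60.2
clock: 12.03
position: [0.4885, -0.1913, 0.0589]
ee_rot: [0.0, 0.729, 0.684, 0.0]
contact_force: [0.2, 2.5, 3.4]
width: 0.019
gripper_force: 60.2
```

```bash
for i in 1; do python3 -m pendant '[{"dx":-0.0005,"dy":0,"dz":0,"rx":0,"ry":0,"rz":0,"hand":0.01},{"dx":0,"dy":0,"dz":0,"rx":0,"ry":0,"rz":0,"hand":0.01},{"dx":0,"dy":0,"dz":0,"rx":0,"ry":0,"rz":0,"hand":0.01}]'; done
python3 -m pendant '[{"dx":0,"dy":0,"dz":0,"rx":0,"ry":0,"rz":0,"hand":0.01},{"dx":0,"dy":0,"dz":0,"rx":0,"ry":0,"rz":0,"hand":0.01}]'
```

```text
clock: 12.28
position: [0.4884, -0.1917, 0.0589]
ee_rot: [0.0, 0.729, 0.684, 0.0]
contact_force: [0.6, 2.5, 3.8]
width: 0.0191
gripper_force: 60.3
clock: 12.45
position: [0.4884, -0.1917, 0.0589]
ee_rot: [0.0, 0.729, 0.684, 0.0]
contact_force: [0.0, 2.2, 4.5]
width: 0.0189
gripper_force: 60.3
```

```bash
python3 -m pendant '[{"dx":-0.0005,"dy":0,"dz":-0.0004,"rx":0,"ry":0,"rz":0,"hand":0.01},{"dx":-0.0005,"dy":0,"dz":0,"rx":0,"ry":0,"rz":0,"hand":0.01},{"dx":0,"dy":0,"dz":0,"rx":0,"ry":0,"rz":0,"hand":0.01},{"dx":0,"dy":0,"dz":0,"rx":0,"ry":0,"rz":0,"hand":0.01}]'
python3 -m pendant '[{"dx":-0.0005,"dy":0,"dz":0,"rx":0,"ry":0,"rz":0,"hand":0.01},{"dx":-0.0005,"dy":0,"dz":0,"rx":0,"ry":0,"rz":0,"hand":0.01},{"dx":0,"dy":0,"dz":0,"rx":0,"ry":0,"rz":0,"hand":0.01},{"dx":0,"dy":0,"dz":0,"rx":0,"ry":0,"rz":0,"hand":0.01}]'
```

```text
clock: 12.78
position: [0.4881, -0.1929, 0.059]
ee_rot: [-0.0, 0.729, 0.684, -0.0]
contact_force: [1.3, 0.7, -0.2]
width: 0.0191
gripper_force: 59.8
clock: 13.12
position: [0.488, -0.1939, 0.0591]
ee_rot: [-0.0, 0.729, 0.684, -0.0]
contact_force: [-0.0, -0.0, -1.2]
width: 0.0191
gripper_force: 59.4
```

Free sliding, no contact yet. I continue in 0.5 mm steps.

```bash
python3 -m pendant '[{"dx":-0.0005,"dy":0,"dz":0,"rx":0,"ry":0,"rz":0,"hand":0.01},{"dx":-0.0005,"dy":0,"dz":0,"rx":0,"ry":0,"rz":0,"hand":0.01},{"dx":0,"dy":0,"dz":0,"rx":0,"ry":0,"rz":0,"hand":0.01},{"dx":0,"dy":0,"dz":0,"rx":0,"ry":0,"rz":0,"hand":0.01}]'
python3 -m pendant '[{"dx":-0.0005,"dy":0,"dz":0,"rx":0,"ry":0,"rz":0,"hand":0.01},{"dx":0,"dy":0,"dz":0,"rx":0,"ry":0,"rz":0,"hand":0.01},{"dx":0,"dy":0,"dz":0,"rx":0,"ry":0,"rz":0,"hand":0.01}]'
python3 -m pendant '[{"dx":-0.0005,"dy":0,"dz":0,"rx":0,"ry":0,"rz":0,"hand":0.01},{"dx":0,"dy":0,"dz":0,"rx":0,"ry":0,"rz":0,"hand":0.01},{"dx":0,"dy":0,"dz":0,"rx":0,"ry":0,"rz":0,"hand":0.01}]'
```

```text
clock: 13.45
position: [0.488, -0.1948, 0.0591]
ee_rot: [-0.0, 0.729, 0.684, -0.0]
contact_force: [1.0, 0.2, -1.9]
width: 0.0187
gripper_force: 59.3
clock: 13.7
position: [0.4881, -0.1953, 0.0593]
ee_rot: [-0.0, 0.729, 0.684, -0.0]
contact_force: [-0.5, 0.4, -1.4]
width: 0.0188
gripper_force: 59.3
clock: 13.95
position: [0.4881, -0.1957, 0.0593]
ee_rot: [-0.0, 0.729, 0.684, 0.0]
contact_force: [0.3, -1.0, -1.3]
width: 0.019
gripper_force: 59.3
```

```bash
python3 -m pendant '[{"dx":-0.0005,"dy":0,"dz":0,"rx":0,"ry":0,"rz":0,"hand":0.01},{"dx":0,"dy":0,"dz":0,"rx":0,"ry":0,"rz":0,"hand":0.01},{"dx":0,"dy":0,"dz":0,"rx":0,"ry":0,"rz":0,"hand":0.01}]'
python3 -m pendant '[{"dx":-0.0005,"dy":0,"dz":0,"rx":0,"ry":0,"rz":0,"hand":0.01},{"dx":0,"dy":0,"dz":0,"rx":0,"ry":0,"rz":0,"hand":0.01},{"dx":0,"dy":0,"dz":0,"rx":0,"ry":0,"rz":0,"hand":0.01}]'
python3 -m pendant '[{"dx":-0.0005,"dy":0,"dz":0,"rx":0,"ry":0,"rz":0,"hand":0.01},{"dx":0,"dy":0,"dz":0,"rx":0,"ry":0,"rz":0,"hand":0.01},{"dx":0,"dy":0,"dz":0,"rx":0,"ry":0,"rz":0,"hand":0.01}]'
```

```text
clock: 14.2
position: [0.4881, -0.196, 0.0593]
ee_rot: [-0.0, 0.729, 0.684, 0.0]
contact_force: [0.9, 1.3, -2.0]
width: 0.019
gripper_force: 59.3
clock: 14.45
position: [0.488, -0.1962, 0.0592]
ee_rot: [-0.0, 0.729, 0.684, 0.0]
contact_force: [0.6, 2.0, -1.6]
width: 0.019
gripper_force: 59.4
clock: 14.7
position: [0.488, -0.1965, 0.0593]
ee_rot: [-0.0, 0.729, 0.684, 0.0]
contact_force: [0.7, 5.7, -0.1]
width: 0.0193
gripper_force: 59.4
```

The stop bears on the screw with about 5–6 N at y = -0.1965. Now I press down.

```bash
python3 -m pendant '[{"dx":0,"dy":0,"dz":0.001,"rx":0,"ry":0,"rz":0,"hand":0.01},{"dx":0,"dy":0,"dz":0.001,"rx":0,"ry":0,"rz":0,"hand":0.01},{"dx":0,"dy":0,"dz":0,"rx":0,"ry":0,"rz":0,"hand":0.01},{"dx":0,"dy":0,"dz":0,"rx":0,"ry":0,"rz":0,"hand":0.01}]'
python3 -m pendant '[{"dx":0,"dy":0,"dz":0.001,"rx":0,"ry":0,"rz":0,"hand":0.01},{"dx":0,"dy":0,"dz":0,"rx":0,"ry":0,"rz":0,"hand":0.01},{"dx":0,"dy":0,"dz":0,"rx":0,"ry":0,"rz":0,"hand":0.01}]'
python3 -m pendant '[{"dx":0,"dy":0,"dz":0.001,"rx":0,"ry":0,"rz":0,"hand":0.01},{"dx":0,"dy":0,"dz":0,"rx":0,"ry":0,"rz":0,"hand":0.01},{"dx":0,"dy":0,"dz":0,"rx":0,"ry":0,"rz":0,"hand":0.01}]'
```

```text
clock: 15.03
position: [0.488, -0.1966, 0.058]
ee_rot: [-0.0, 0.729, 0.684, 0.0]
contact_force: [-1.2, 5.4, 6.6]
width: 0.0191
gripper_force: 60.6
clock: 15.28
position: [0.488, -0.1966, 0.0572]
ee_rot: [-0.0, 0.729, 0.684, 0.0]
contact_force: [-0.7, 6.4, 6.7]
width: 0.0191
gripper_force: 60.7
clock: 15.53
position: [0.4879, -0.1966, 0.0564]
ee_rot: [-0.0, 0.729, 0.684, 0.0]
contact_force: [-1.6, 6.0, 8.7]
width: 0.0186
gripper_force: 60.9
```

```bash
python3 -m pendant '[{"dx":0,"dy":0,"dz":0.0012,"rx":0,"ry":0,"rz":0,"hand":0.01},{"dx":0,"dy":0,"dz":0,"rx":0,"ry":0,"rz":0,"hand":0.01},{"dx":0,"dy":0,"dz":0,"rx":0,"ry":0,"rz":0,"hand":0.01}]'
python3 -m pendant '[{"dx":0,"dy":0,"dz":0,"rx":0,"ry":0,"rz":4,"hand":0.01},{"dx":0,"dy":0,"dz":0,"rx":0,"ry":0,"rz":4,"hand":0.01},{"dx":0,"dy":0,"dz":0,"rx":0,"ry":0,"rz":0,"hand":0.01},{"dx":0,"dy":0,"dz":0,"rx":0,"ry":0,"rz":0,"hand":0.01}]'
```

```text
clock: 15.78
position: [0.4879, -0.1966, 0.0554]
ee_rot: [-0.0, 0.729, 0.684, 0.0]
contact_force: [-1.8, 6.2, 10.1]
width: 0.019
gripper_force: 61.1
clock: 16.12
position: [0.4881, -0.1965, 0.0555]
ee_rot: [-0.0, 0.775, 0.631, 0.001]
contact_force: [-1.3, 6.8, 9.4]
width: 0.0192
gripper_force: 61.0
```

```bash
python3 -m pendant '[{"dx":0,"dy":0,"dz":0,"rx":0,"ry":0,"rz":4,"hand":0.01},{"dx":0,"dy":0,"dz":0,"rx":0,"ry":0,"rz":4,"hand":0.01},{"dx":0,"dy":0,"dz":0,"rx":0,"ry":0,"rz":4,"hand":0.01},{"dx":0,"dy":0,"dz":0,"rx":0,"ry":0,"rz":0,"hand":0.01},{"dx":0,"dy":0,"dz":0,"rx":0,"ry":0,"rz":0,"hand":0.01}]'
python3 -m pendant '[{"dx":0,"dy":0,"dz":0,"rx":0,"ry":0,"rz":4,"hand":0.01},{"dx":0,"dy":0,"dz":0,"rx":0,"ry":0,"rz":4,"hand":0.01},{"dx":0,"dy":0,"dz":0,"rx":0,"ry":0,"rz":4,"hand":0.01},{"dx":0,"dy":0,"dz":0,"rx":0,"ry":0,"rz":0,"hand":0.01},{"dx":0,"dy":0,"dz":0,"rx":0,"ry":0,"rz":0,"hand":0.01}]'; python3 -c "
from h import *
print(np.round(manip.get_state()['moment'],2))"
```

```text
clock: 16.53
position: [0.488, -0.1966, 0.0555]
ee_rot: [-0.0, 0.837, 0.547, 0.0]
contact_force: [-1.5, 6.4, 9.9]
width: 0.0189
gripper_force: 61.0
clock: 16.95
position: [0.4879, -0.1966, 0.0555]
ee_rot: [-0.0, 0.89, 0.456, 0.0]
contact_force: [-1.6, 6.7, 9.0]
width: 0.0187
gripper_force: 61.0
[1.13 0.21 0.02]
```

```bash
python3 -m pendant '[{"dx":0,"dy":0,"dz":0,"rx":0,"ry":0,"rz":4,"hand":0.01},{"dx":0,"dy":0,"dz":0,"rx":0,"ry":0,"rz":4,"hand":0.01},{"dx":0,"dy":0,"dz":0,"rx":0,"ry":0,"rz":4,"hand":0.01},{"dx":0,"dy":0,"dz":0,"rx":0,"ry":0,"rz":4,"hand":0.01},{"dx":0,"dy":0,"dz":0,"rx":0,"ry":0,"rz":4,"hand":0.01},{"dx":0,"dy":0,"dz":0,"rx":0,"ry":0,"rz":0,"hand":0.01},{"dx":0,"dy":0,"dz":0,"rx":0,"ry":0,"rz":0,"hand":0.01}]'
python3 -m pendant '[{"dx":0,"dy":0,"dz":0,"rx":0,"ry":0,"rz":4,"hand":0.01},{"dx":0,"dy":0,"dz":0,"rx":0,"ry":0,"rz":4,"hand":0.01},{"dx":0,"dy":0,"dz":0,"rx":0,"ry":0,"rz":4,"hand":0.01},{"dx":0,"dy":0,"dz":0,"rx":0,"ry":0,"rz":4,"hand":0.01},{"dx":0,"dy":0,"dz":0,"rx":0,"ry":0,"rz":4,"hand":0.01},{"dx":0,"dy":0,"dz":0,"rx":0,"ry":0,"rz":0,"hand":0.01},{"dx":0,"dy":0,"dz":0,"rx":0,"ry":0,"rz":0,"hand":0.01}]'
```

```text
clock: 17.53
position: [0.4876, -0.1965, 0.0554]
ee_rot: [-0.0, 0.955, 0.295, 0.0]
contact_force: [-2.3, 5.9, 9.5]
width: 0.0191
gripper_force: 61.1
clock: 18.12
position: [0.4874, -0.1965, 0.0554]
ee_rot: [-0.001, 0.992, 0.125, -0.0]
contact_force: [-2.3, 5.8, 9.9]
width: 0.019
gripper_force: 61.1
```

```bash
python3 -m pendant '[{"dx":0,"dy":0,"dz":0,"rx":0,"ry":0,"rz":4,"hand":0.01},{"dx":0,"dy":0,"dz":0,"rx":0,"ry":0,"rz":4,"hand":0.01},{"dx":0,"dy":0,"dz":0,"rx":0,"ry":0,"rz":4,"hand":0.01},{"dx":0,"dy":0,"dz":0,"rx":0,"ry":0,"rz":3,"hand":0.01},{"dx":0,"dy":0,"dz":0,"rx":0,"ry":0,"rz":3,"hand":0.01},{"dx":0,"dy":0,"dz":0,"rx":0,"ry":0,"rz":0,"hand":0.01},{"dx":0,"dy":0,"dz":0,"rx":0,"ry":0,"rz":0,"hand":0.01},{"dx":0,"dy":0,"dz":0,"rx":0,"ry":0,"rz":0,"hand":0.01}]'
python3 - <<'E'
from h import *
w=grab('wrist','w5');s=manip.get_state();m=q2R(s['ee_rot']);print('xang',np.degrees(np.arctan2(m[1,0],m[0,0])),np.round(s['moment'],2))
f=w['frame'][:,:,::-1]
cv2.imwrite('pics/m5.png',cv2.resize(f[60:420,80:560],(800,600),interpolation=cv2.INTER_CUBIC))
E
```

```text
clock: 18.78
position: [0.4869, -0.1963, 0.0552]
ee_rot: [-0.001, 0.999, -0.032, -0.001]
contact_force: [-3.7, 5.7, 9.9]
width: 0.019
gripper_force: 61.2
xang -3.650460547296511 [1.15 0.54 0.01]
```

View pics/m5.png

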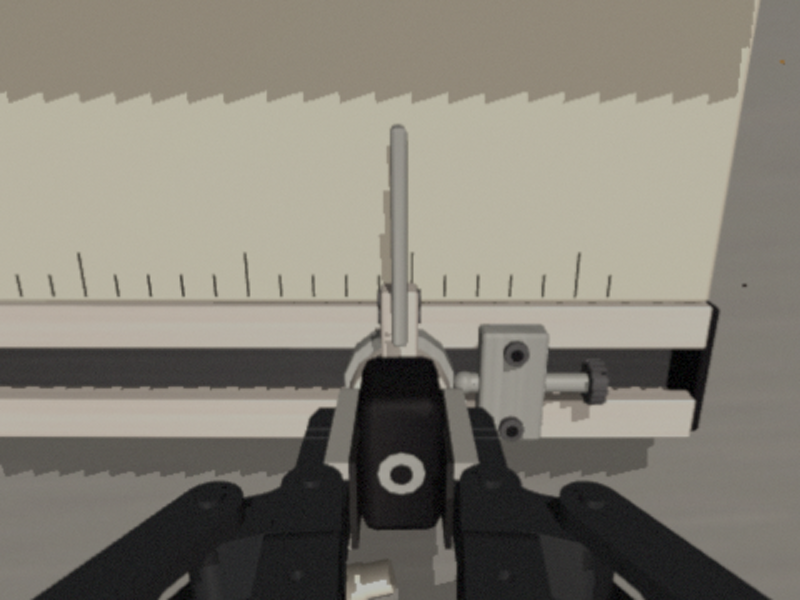

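The blade stands square across the board (column ~399, rail horizontal), and the collar touches the screw end at (455,382). Now I let the spring come up to clamp, still bearing on the screw.

```bash
python3 -m pendant '[{"dx":0,"dy":0,"dz":-0.0005,"rx":0,"ry":0,"rz":0,"hand":0.01},{"dx":0,"dy":0,"dz":-0.0005,"rx":0,"ry":0,"rz":0,"hand":0.01},{"dx":0,"dy":0,"dz":0,"rx":0,"ry":0,"rz":0,"hand":0.01},{"dx":0,"dy":0,"dz":0,"rx":0,"ry":0,"rz":0,"hand":0.01}]'
python3 -m pendant '[{"dx":0,"dy":0,"dz":-0.0005,"rx":0,"ry":0,"rz":0,"hand":0.01},{"dx":0,"dy":0,"dz":-0.0005,"rx":0,"ry":0,"rz":0,"hand":0.01},{"dx":0,"dy":0,"dz":0,"rx":0,"ry":0,"rz":0,"hand":0.01},{"dx":0,"dy":0,"dz":0,"rx":0,"ry":0,"rz":0,"hand":0.01}]'
```

```text
clock: 19.17
position: [0.4869, -0.1963, 0.0559]
ee_rot: [-0.001, 0.999, -0.032, -0.001]
contact_force: [-2.4, 5.4, 7.0]
width: 0.0189
gripper_force: 60.8
clock: 19.5
position: [0.4868, -0.1963, 0.0567]
ee_rot: [-0.001, 0.999, -0.032, -0.001]
contact_force: [-2.1, 5.4, 6.4]
width: 0.0192
gripper_force: 60.5
```

```bash
python3 -m pendant '[{"dx":0,"dy":0,"dz":-0.0005,"rx":0,"ry":0,"rz":0,"hand":0.01},{"dx":0,"dy":0,"dz":0,"rx":0,"ry":0,"rz":0,"hand":0.01},{"dx":0,"dy":0,"dz":0,"rx":0,"ry":0,"rz":0,"hand":0.01}]'
python3 -m pendant '[{"dx":0,"dy":0,"dz":-0.0005,"rx":0,"ry":0,"rz":0,"hand":0.01},{"dx":0,"dy":0,"dz":0,"rx":0,"ry":0,"rz":0,"hand":0.01},{"dx":0,"dy":0,"dz":0,"rx":0,"ry":0,"rz":0,"hand":0.01}]'
```

```text
clock: 19.75
position: [0.4868, -0.1963, 0.0568]
ee_rot: [-0.001, 0.999, -0.032, -0.001]
contact_force: [-1.3, 5.0, 4.0]
width: 0.0189
gripper_force: 60.1
clock: 20.0
position: [0.4868, -0.1963, 0.0568]
ee_rot: [-0.001, 0.999, -0.032, -0.001]
contact_force: [-1.3, 5.4, -0.4]
width: 0.0186
gripper_force: 59.7
```

The foot is up against the lips (z no longer rises, vertical force near zero) and still bears with about 5 N. I ease the grip and release.

```bash
python3 -m pendant '[{"dx":0,"dy":0,"dz":0,"rx":0,"ry":0,"rz":0,"hand":0.01},{"dx":0,"dy":0,"dz":0,"rx":0,"ry":0,"rz":0,"hand":0.01},{"dx":0,"dy":0,"dz":0,"rx":0,"ry":0,"rz":0,"hand":0.01}]' 20
python3 -m pendant '[{"dx":0,"dy":0,"dz":0,"rx":0,"ry":0,"rz":0,"hand":0.03},{"dx":0,"dy":0,"dz":0,"rx":0,"ry":0,"rz":0,"hand":0.04},{"dx":0,"dy":0,"dz":0,"rx":0,"ry":0,"rz":0,"hand":0.05},{"dx":0,"dy":0,"dz":0,"rx":0,"ry":0,"rz":0,"hand":0.06},{"dx":0,"dy":0,"dz":0,"rx":0,"ry":0,"rz":0,"hand":0.06},{"dx":0,"dy":0,"dz":0,"rx":0,"ry":0,"rz":0,"hand":0.06},{"dx":0,"dy":0,"dz":0,"rx":0,"ry":0,"rz":0,"hand":0.06}]'
python3 -m pendant '[{"dx":0,"dy":0,"dz":-0.02,"rx":0,"ry":0,"rz":0,"hand":0.06},{"dx":0,"dy":0,"dz":-0.03,"rx":0,"ry":0,"rz":0,"hand":0.06},{"dx":0,"dy":0,"dz":-0.03,"rx":0,"ry":0,"rz":0,"hand":0.06},{"dx":0,"dy":0,"dz":-0.03,"rx":0,"ry":0,"rz":0,"hand":0.06},{"dx":0,"dy":0,"dz":0,"rx":0,"ry":0,"rz":0,"hand":0.06},{"dx":0,"dy":0,"dz":0,"rx":0,"ry":0,"rz":0,"hand":0.06},{"dx":0,"dy":0,"dz":0,"rx":0,"ry":0,"rz":0,"hand":0.06}]'
python3 - <<'E'
from h import *
w=grab('wrist','w6');s=manip.get_state()
f=w['frame'][:,:,::-1]
cv2.imwrite('pics/m6.png',cv2.resize(f[120:345,170:470],(800,600),interpolation=cv2.INTER_CUBIC))
b=np.array([.4873,-.1963]);u=np.array([.998,-.0628])
print(s['position'],proj(w,[[*b,.085],[*(b+.076*u),.063],[*(b+.022*u),.063]]))
E
```

```text
clock: 20.25
position: [0.4868, -0.1963, 0.0568]
ee_rot: [-0.001, 0.999, -0.032, -0.001]
contact_force: [-1.0, 4.8, -0.2]
width: 0.0188
gripper_force: 59.7
clock: 20.83
position: [0.4881, -0.1974, 0.0572]
ee_rot: [0.0, 0.999, -0.032, 0.0]
contact_force: [0.3, -0.1, 0.5]
width: 0.0601
gripper_force: 0.0
clock: 21.42
position: [0.4875, -0.197, 0.1667]
ee_rot: [-0.0, 0.999, -0.032, -0.0]
contact_force: [-0.2, 0.1, -0.9]
width: 0.0603
gripper_force: 0.0
[ 0.48714301 -0.19675489  0.16601646] [[318.65752366 250.44287819]
 [318.52393573 131.92937932]
 [318.72620944 210.8436265 ]]
```

View pics/m6.png

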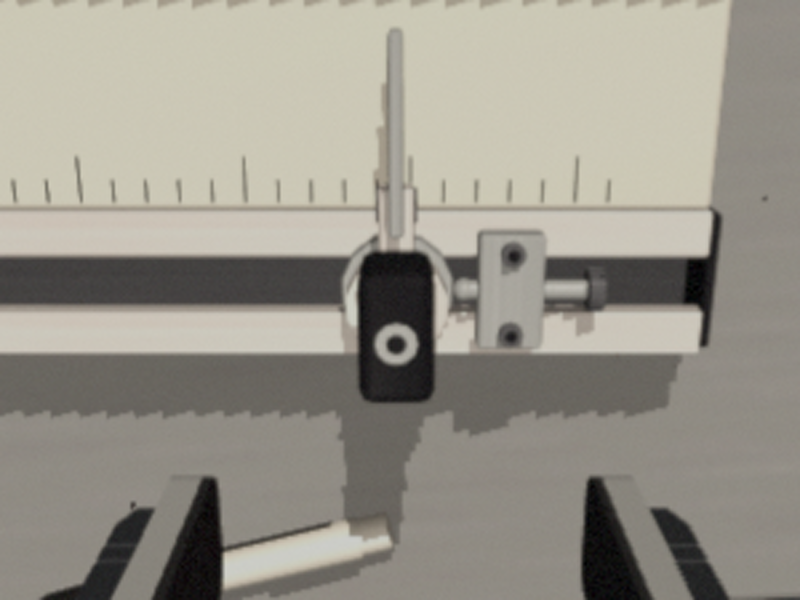

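The stop stands upright and clamped: the blade is square across the board (tip (395,32), root (397,235)), the collar is against the screw end at (455,290), and the gripper is clear.

```bash
python3 -c "
from rig import manip
print(manip.sign_off())"
```

```text
the job is handed in; nothing more can be done
None
```

The portion stop is clamped in the rail slot against the dog's screw, bearing on it with about 5 N up to release and with its blade square across the board. The timer, ring cutter and nozzles were not touched, and the job is handed in at about 21 s (no verdict returned).

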